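Fit the pH electrode into the titration stand

ROBOT

A 6-joint arm with a two-finger parallel gripper is mounted at the origin on the work surface. World frame = base frame: x ahead of the robot, y to its left, z up, the work surface at z = 0. Lengths are in m, angles in rad, forces in N, time in s.
With the tool pointing down it reaches from about 0.375 to 0.9 m from the base axis. Payload 3.1 kg.
Tool frame: the origin (TCP) lies midway between the tips of the shut fingers; the grasp point (between the pads) lies 19 mm behind it (manip.hold_point_z is the distance from the TCP to the grasp point, in m); x points along the fingers, y is the direction in which the jaws open and shut, and the axes are right-handed (so a half turn about x gives the same grasp; the last joint's range is limited). The gripper opens to 85 mm and grips with 20 to 120 N. Pads are 22 mm wide; open, the fingers measure 114 mm over their backs; the gripper's body (76 mm by 85 mm) begins 54 mm behind the grasp point. The pads swing forward as they close: fully open they stand 13 mm farther back than shut.
Start: joints at [-0.178, 0.527, 1.433, -0, 1.181, -0.178], TCP at [0.625, 0, 0.231] pointing down, gripper open.
Joint ranges: [-3.08, 3.08], [-0.75, 2.2], [0.22, 2.44], [-1.43, 4.57], [0, 2.65], [-2.85, 2.85]. Speed limits (rad/s): [2.79, 2.79, 3.14, 3.14, 3.14, 3.14].

INTERFACE

Orientations are given as a unit quaternion [x, y, z, w].
In Python, from station import manip, snapshot gives the robot as it stands.
- The arm moves only by the tool play_rows, never from a script. Its argument "series" is a list of rows, each a list of 4 numbers: the shift along the tool's x, y, z in m, then the turn about the tool's x in degrees. In form: [[tx, ty, tz, spin], ...]. A call has 1 to 20 rows; each row is the pose to reach, as a shift and turn from the pose measured when the call began, along the tool's axes at that moment; what a row does not reach only later rows make up. A row lasts 1/10 s, in which the tool goes at most 50 mm and 8.59 degrees, less where a joint would pass 70% of its speed; a pose out of reach is approached as far as the arm can. A call with a gripper value outside its range is refused whole. "claw" is the opening in per cent of the stroke, from 0 (shut) to 100 (fully open), set as the call begins (left out, the last holds). The fingers move at their own pace and stop on an object; "force" is the grip in N (left out, the last holds). Time passes only in rows, so rows that repeat a pose let the fingers close. It gives the time, the measured TCP pose, the force and the opening at its end, in the units of the state.
- manip.sense(): the state, without advancing time (a new reading comes with each control period).
- snapshot(name): name is "scene" or "side" or "wrist"; returns a dict with "image" (480x640x3 uint8, blue, green, red), "depth" (480x640 float32, m along the optical axis (not along the pixel's ray), 0 where there is no reading), "fov_y" (degrees; the focal length in pixels is half the picture's height over the tangent of half this angle, whatever the lens; pixels are square), "cx", "cy" (the principal point, pixels), "dist" ([k1, k2, p1, p2, k3] as OpenCV has them; the pictures are not rectified), "R" (3x3) and "t" (3): a world point X has camera coordinates R X + t. Camera axes: x right, y down, z forward; pixel columns grow to the right and rows downward; lengths in m; the calibration is good to about 2 mm. A picture is of the moment at which its call begins.
- manip.sign_off(): hands the job in, once; it reports no verdict.
The state is a dict: "t": time; "q": joint angles; "qd": joint speeds; "tau": joint torques, N m; "tcp_pos": TCP position; "tool_rot": TCP orientation; "force": force on the tool from outside, world axes, zero at the start; "ft_torque": the same for the moment, N m; "finger_gap": opening from 0.0 (shut) to 1.0 (fully open).
Only numpy, scipy, OpenCV 4.12 (cv2) and the standard library are available. Lean on these libraries where they do the work, as an engineer would, in place of code of your own. Each camera call takes 0.05 s, during which the arm holds its last target.

TASK

Take the glass pH electrode out of the sensor rack by its head, with a light grip, and lower it through the bush of the guide arm and then through the bush in the beaker's cover below, without forcing it. Finish while still holding it by the head, upright in both bushes, with the tip of its glass bulb about 20 mm above the beaker's floor and without ever touching the beaker; do not let go, because a colleague has yet to tighten the pinch screw. Leave everything else as it stands.

Things in the scene. Friction and masses are not known exactly. Their poses are not given: they have to be found in the camera images.
- electrode_head (a point): middle of the pH electrode's head, on its axis, 142 mm above the tip, 22 mm above the shoulder's underside; z up along the electrode. Smooth round black head 18 mm wide (120 to 160 mm above the tip; top 3 mm tapered; at its foot a shoulder 20 mm wide, 3 mm high), with a 10 mm steel socket on top (to 168 mm). Of the three sensors in the rack, the one with the tall round head
- electrode_tip (a point): tip of the electrode's glass bulb, on its axis: the rounded lower end of a clear glass stem 12 mm wide and 120 mm long; z points up along the electrode
- electrode: the whole electrode, loose, 50 to 100 g, origin at the tip, z up; hangs upright by its shoulder in one of the rack's three holes, tip 15 mm above the bench. Glass: a squeeze of more than 30 N by each finger, or a push of more than 20 N on a bush or arm, break it; a grip of 10 to 15 N carries it. Released in the bushes it falls
- rack: fixed white plastic sensor rack: base 70 x 190 mm, top plate 60 x 170 x 8 mm, its upper face 135 mm above the bench, with three 14 mm holes in a row along its y (at y = -50, 0, 50 mm); origin on the bench under the middle hole, z up. A stem must be lifted wholly above the top plate before it is moved sideways
- stirrer: fixed flat white magnetic stirrer, 185 x 125 x 30 mm, with an upright 10 mm support rod (top at 178 mm) 88 mm from the origin along its +x, carrying the guide arm (eye with pinch screw, upper bush) and below it the round 72 mm cover (top face at 110 mm, lower bush) over a beaker. Origin on the bench on the common axis of both bushes, z up along it
- upper_mouth (a point): centre of the upper bush's mouth, on top, 157 mm above the bench. White bush, 28 mm wide outside on top; cone-shaped lead-in 23 mm wide at the mouth, narrowing over 4.3 mm to a bore of 14.4 mm; lower end 138 mm above the bench. z up along the bore
- lower_mouth (a point): centre of the lower bush's mouth, in the beaker's cover, exactly under the upper one, 117 mm above the bench; same bush, lower end 98 mm above the bench
- beaker: glass beaker, fixed on the stirrer under the cover, 53 mm wide outside, walls 2 mm, rim 100 mm above the bench; origin at its underside on the bushes' axis, 30 mm above the bench
- beaker_floor (a point): centre of the beaker's inner floor, on the bushes' axis, 33 mm above the bench
- cell: bystander in the rack: conductivity cell with a square grey head 24 mm wide and 24 mm high and a black 12 mm stem 95 mm long; origin at the foot of the stem, which hangs 40 mm above the bench; top 160 mm above the bench
- probe: bystander in the rack: temperature probe with a flat steel cap 25 mm wide and 10 mm high on a 6 mm steel stem 105 mm long; origin at the foot of the stem, which hangs 30 mm above the bench; top 145 mm above the bench
- vial: bystander: small amber bottle, 28 mm wide, 55 mm high, between the rack and the stirrer (which may stand either way round, left and right); origin under its centre
- pot_front: bystander: specimen pot with an orange lid, 57 mm wide, 58 mm high, near the robot; origin under its centre
- pot_back: bystander: the other specimen pot, at the back; origin under its centre
- wash_bottle: bystander: white wash bottle with a bent spout, 68 mm wide, 175 mm high, at the back; origin under its centre
- tube_clamp: bystander: wooden test-tube clamp lying at the back, 180 mm long, 12 mm high; origin under its centre, x along it

How it is judged:
By the outcome, as a careful person would: the job done as asked, in the order asked, and still so for the second after the job is handed in, while the arm keeps its last pose, push and grip.
It also fails if it takes over 48 s, if anything falls off the work surface, if the arm or the gripper's body presses on something with over 40 N, if the wrist force passes 120 N, or if a joint passes its speed limit or range.

## Working session

There is one attempt and no reset: what is moved stays moved. The work goes in short steps, Python scripts to look and compute and a tool call to move; the robot and the scene stay as the last step left them, time stands still between calls to the robot, and variables do not carry over. Pictures are saved under pics/ and viewed, and the job is handed in when it is done.

Besides the shell and the picture viewer there is one more tool, called after "Call:" by a JSON object that holds its "name" and its "arguments". play_rows: Moves the arm, as the interface text tells. Its arguments: {"type":"object","properties":{"series":{"type":"array","items":{"type":"array","items":{"type":"number"}}},"claw":{"type":"number"},"force":{"type":"number"}},"required":["series"]}

```bash
ls; mkdir -p pics
python3 - <<'E'
from station import manip, snapshot
import cv2,numpy as np
s=manip.sense();print({k:np.round(v,4).tolist() for k,v in s.items()}, manip.hold_point_z)
for n in ["scene","side","wrist"]:
    d=snapshot(n);cv2.imwrite(f"pics/{n}0.png",d["image"]);np.savez(f"{n}0.npz",**d)
    print(n,d["fov_y"],d["cx"],d["cy"],d["dist"],(-d["R"].T@d["t"]).round(3),d["R"][2].round(3))
E
```

```text
pics
{'t': 0.0, 'q': [-0.1785, 0.5285, 1.4339, -0.0, 1.1814, -0.1785], 'qd': [0.0001, 0.0029, -0.0012, 0.0014, -0.0014, -0.0011], 'tau': [0.0003, -44.2344, -17.8025, -0.0002, 0.0084, 0.0], 'tcp_pos': [0.6243, 0.0001, 0.2303], 'tool_rot': [0.4996, 0.5006, -0.5004, 0.4994], 'force': [0.597, 0.6268, -0.6985], 'ft_torque': [-0.0089, 0.0158, -0.0013], 'finger_gap': 0.9953} 0.0187
scene 57.650578517357765 313.5559177221974 235.67813049328274 [0.02732011 0.         0.         0.         0.        ] [ 0.954 -0.283  0.588] [-0.563  0.469 -0.68 ]
side 50.6004710970413 321.01575641789077 237.97990041583915 [-0.03750351  0.          0.          0.          0.        ] [0.539 0.591 0.739] [ 0.042 -0.67  -0.741]
wrist 71.06899106679312 321.570013536428 236.4839482958061 [-0.04275237  0.          0.          0.          0.        ] [0.624 0.086 0.372] [-0.002 -0.327 -0.945]
```

View pics/scene0.png

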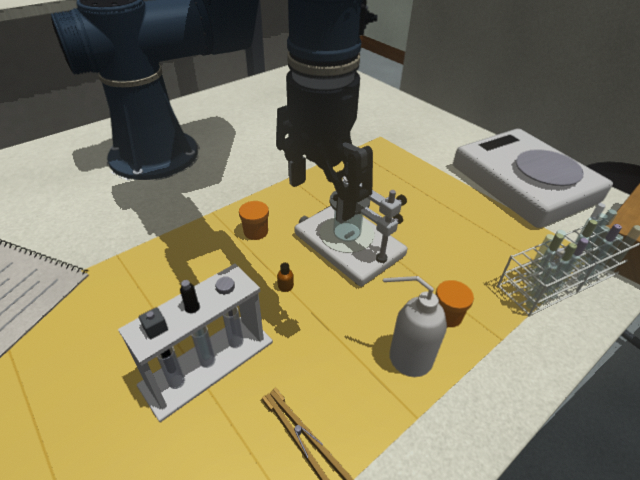

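View pics/side0.png

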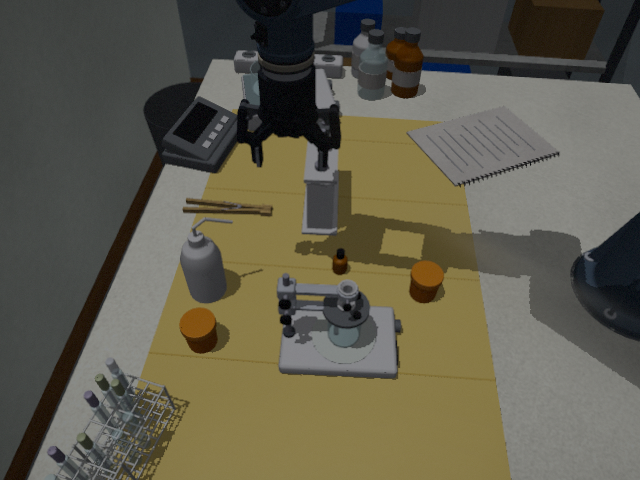

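View pics/wrist0.png

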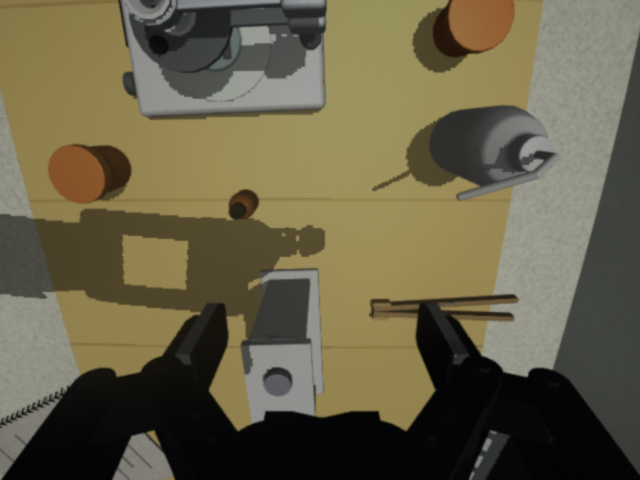

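```bash
cat > h.py <<'E'
import numpy as np,cv2
def K(d):
    f=240/np.tan(np.radians(float(d["fov_y"]))/2)
    return np.array([[f,0,float(d["cx"])],[0,f,float(d["cy"])],[0,0,1]])
def ray(d,p):
    u=cv2.undistortPoints(np.array([[p]],float),K(d),np.array(d["dist"]))[0,0]
    return -d["R"].T@d["t"], d["R"].T@np.array([u[0],u[1],1])
def plane(d,p,z):
    c,r=ray(d,p);return c+r*(z-c[2])/r[2]
def pt(d,p): # depth
    c,r=ray(d,p);return c+r*d["depth"][int(round(p[1])),int(round(p[0]))]
def proj(d,X):
    return cv2.projectPoints(np.array(X,float).reshape(-1,3),cv2.Rodrigues(d["R"])[0],d["t"],K(d),np.array(d["dist"]))[0][:,0]
def tri(l):
    A=np.zeros((3,3));b=np.zeros(3)
    for d,p in l:
        c,r=ray(d,p);r=r/np.linalg.norm(r);P=np.eye(3)-np.outer(r,r);A+=P;b+=P@c
    X=np.linalg.solve(A,b);return X
def crop(d,x0,y0,w,h,s,name):
    cv2.imwrite(name,cv2.resize(d["image"][y0:y0+h,x0:x0+w],None,fx=s,fy=s,interpolation=cv2.INTER_CUBIC))
E
python3 - <<'E'
from h import *
s=dict(np.load("scene0.npz"));c=dict(np.load("side0.npz"));w=dict(np.load("wrist0.npz"))
crop(s,110,260,170,150,4,"pics/s_rack.png")
crop(s,290,180,130,110,5,"pics/s_stir.png")
crop(c,260,260,150,120,5,"pics/c_stir.png")
print(plane(s,(187,284),.183),plane(s,(225,282),.145),plane(s,(152,315),.160),plane(c,(348,287),.157),plane(w,(152,2),.157))
E
```

```text
[ 0.59011691 -0.17823147  0.183     ] [ 0.58433104 -0.12753736  0.145     ] [ 0.58755493 -0.22725408  0.16      ] [0.52640582 0.15547648 0.157     ] [0.52852021 0.15082495 0.157     ]
```

View pics/s_rack.png

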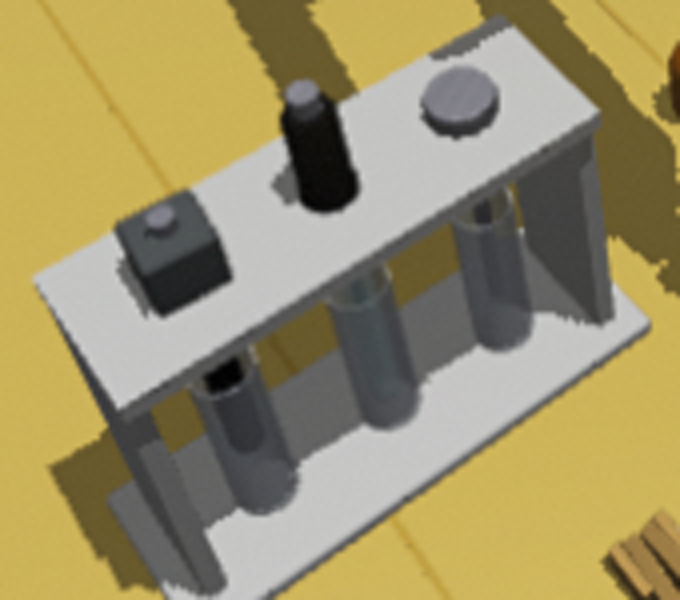

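View pics/s_stir.png

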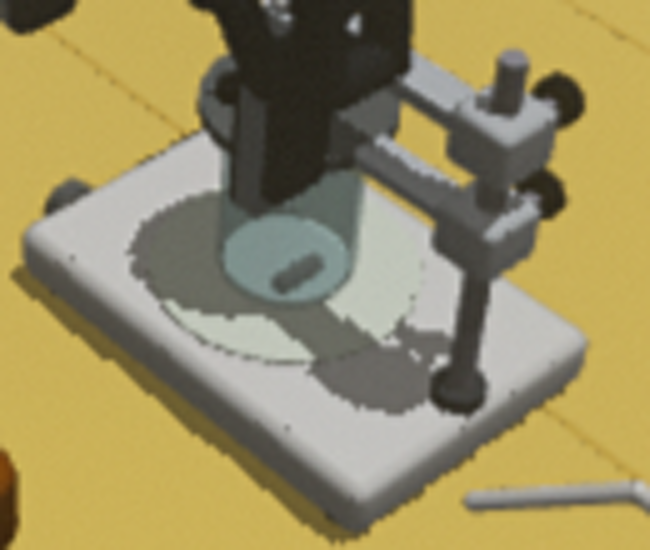

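View pics/c_stir.png

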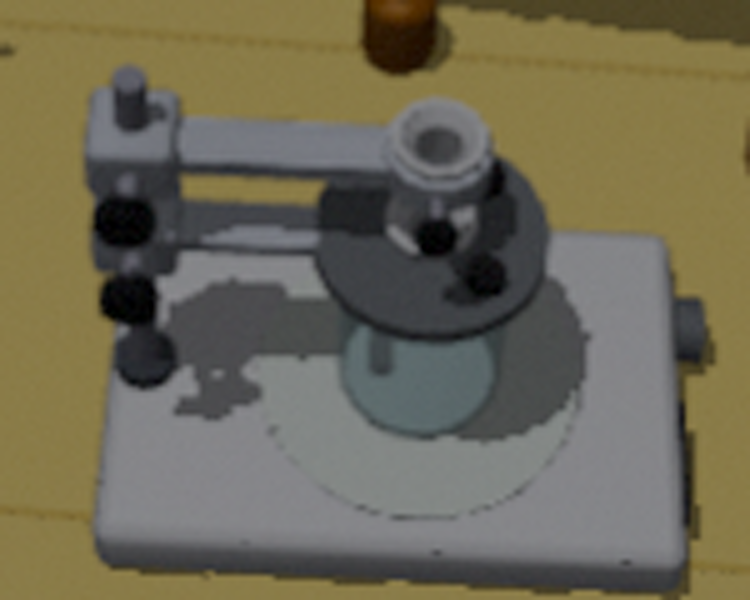

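Call:
{"name": "play_rows", "arguments": {"series": [[-0.015,-0.008,0.02,0],[-0.035,-0.018,0.06,0],[-0.055,-0.03,0.09,0],[-0.065,-0.037,0.11,0],[-0.07,-0.037,0.12,0],[-0.07,-0.037,0.12,0],[-0.07,-0.037,0.12,0],[-0.07,-0.037,0.12,0]], "claw": 100, "force": 20}}

```text
t: 0.95
tcp_pos: [0.5873, -0.1185, 0.2995]
tool_rot: [0.499, 0.502, -0.5, 0.499]
force: [0.6, -0.3, -0.3]
finger_gap: 0.998
```

Run:
```python
from station import manip, snapshot
from h import *
for n in ["scene","side","wrist"]:
    d=snapshot(n);np.savez(f"{n}1.npz",**d);cv2.imwrite(f"pics/{n}1.png",d["image"])
    if n=="scene":crop(d,290,180,130,110,5,"pics/s_stir1.png")
```

```text
(no output)
```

View pics/wrist1.png

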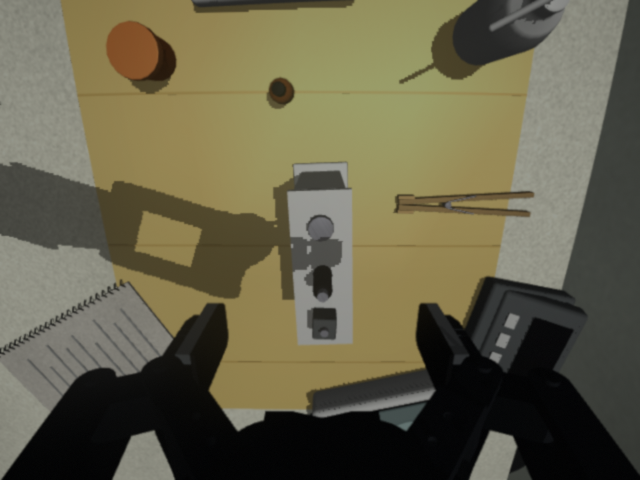

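View pics/s_stir1.png

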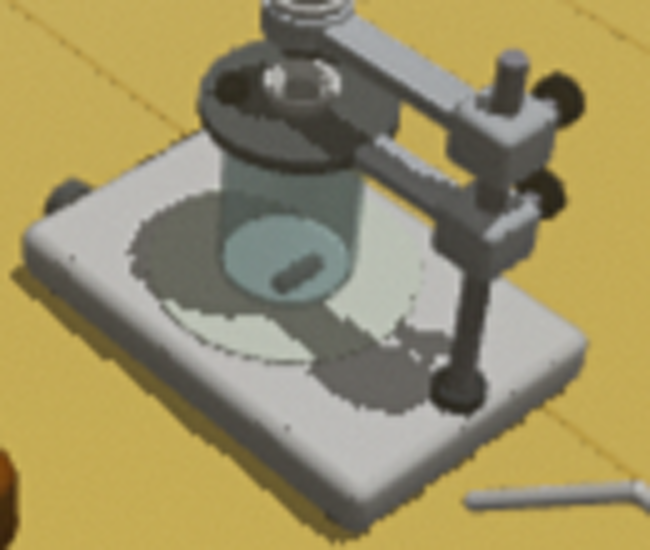

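Run:
```python
from h import *
w=dict(np.load("wrist1.npz"));s=dict(np.load("scene1.npz"))
crop(w,270,180,100,175,4,"pics/w_rack1.png")
crop(s,330,165,50,60,10,"pics/s_bush1.png")
crop(dict(np.load("side1.npz")),325,270,50,60,10,"pics/c_bush1.png")
```

```text
(no output)
```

View pics/w_rack1.png

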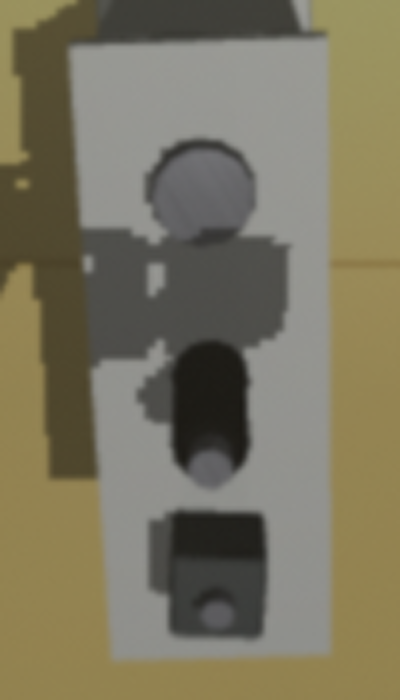

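View pics/s_bush1.png

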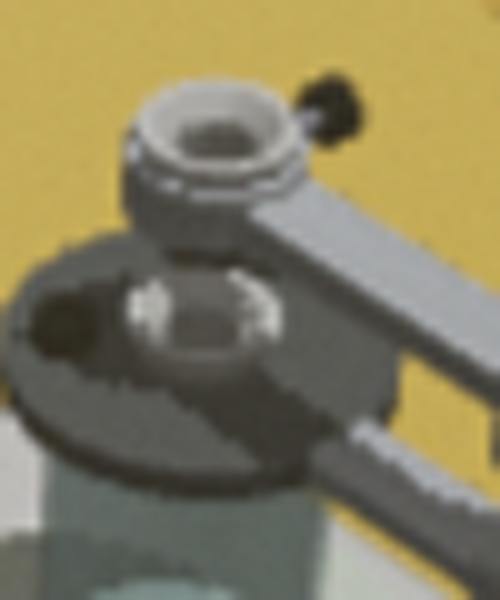

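View pics/c_bush1.png

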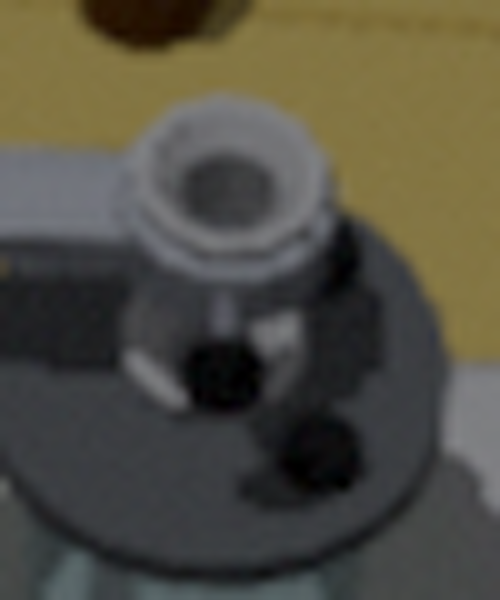

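Run:
```python
from h import *
w=dict(np.load("wrist1.npz"));s=dict(np.load("scene1.npz"));c=dict(np.load("side1.npz"))
print("elec", plane(w,(322.0,296.3),.183),plane(s,(185.3,282.6),.183),tri([(w,(322,296.3)),(s,(185.3,282.6))]))
a=(270+np.array([200,215])/4-.4); 
print("cap",plane(w,(270+203/4,180+195/4),.145),plane(s,(225,283.5),.145),"cell",plane(w,(270+216/4-.4,180+612/4),.166))
for p in [(70,43),(327,35),(111,660),(329,653)]: print(plane(w,(270+p[0]/4,180+p[1]/4),.135).round(4))
print("mouth",plane(s,(351.4,177.3),.157),plane(c,(347.5,287.1),.157),tri([(s,(351.4,177.3)),(c,(347.5,287.1))]))
from station import manip;R=manip.sense();print(R["q"])
```

```text
elec [ 0.5871403  -0.17707348  0.183     ] [ 0.58680604 -0.17878487  0.183     ] [ 0.5867121  -0.17816278  0.18216105]
cap [ 0.58578883 -0.12766234  0.145     ] [ 0.58661199 -0.12889496  0.145     ] cell [ 0.58874871 -0.22667576  0.166     ]
[ 0.555  -0.0941  0.135 ]
[ 0.6142 -0.0921  0.135 ]
[ 0.5607 -0.2641  0.135 ]
[ 0.6201 -0.2616  0.135 ]
mouth [0.52485235 0.15647157 0.157     ] [0.52710784 0.1557189  0.157     ] [0.52650132 0.15575425 0.15776897]
[-3.85652019e-01  4.24617923e-01  1.41323721e+00 -1.26447948e-04
  1.30677501e+00 -3.87054826e-01]
```

Call:
{"name": "play_rows", "arguments": {"series": [[0.005,0,0.02,0],[0.02,0,0.045,0],[0.05,0,0.058,0],[0.075,0,0.059,0],[0.085,0,0.059,0],[0.085,0,0.059,0],[0.085,0,0.059,0]]}}

```text
t: 1.8
tcp_pos: [0.5881, -0.1774, 0.2156]
tool_rot: [0.499, 0.501, -0.5, 0.5]
force: [0.9, 0.4, 0.5]
finger_gap: 1.0
```

```bash
cat >> h.py <<'E'
def toolshift(st,target):
    from scipy.spatial.transform import Rotation as Ro
    R=Ro.from_quat(st["tool_rot"]).as_matrix();return R.T@(np.array(target)-st["tcp_pos"]),R
E
python3 - <<'E'
from station import manip, snapshot
from h import *
d=snapshot("wrist");np.savez("wrist2.npz",**d);cv2.imwrite("pics/wrist2.png",d["image"])
crop(d,220,230,200,130,4,"pics/w2.png")
st=manip.sense();a,R=toolshift(st,[.587,-.1777,.141]);print(a.round(4),R.round(4),st["tcp_pos"])
E
```

```text
[ 0.0752 -0.0014  0.0001] [[-5.0e-04  1.0e+00  2.3e-03]
 [-2.0e-04  2.3e-03 -1.0e+00]
 [-1.0e+00 -5.0e-04  2.0e-04]] [ 0.58839798 -0.17755738  0.21615872]
```

View pics/w2.png

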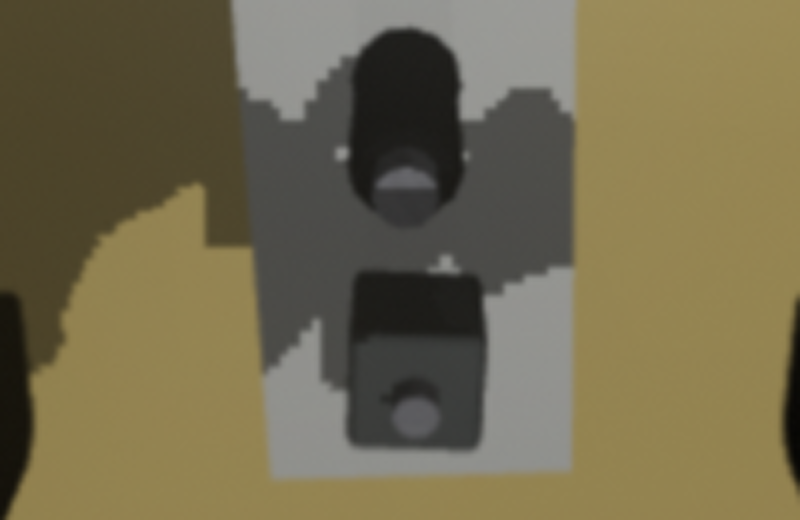

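Run:
```python
from h import *
w=dict(np.load("wrist2.npz"))
print(plane(w,(220+405/4,230+197/4),.183))
```

```text
[ 0.58745802 -0.17786919  0.183     ]
```

Call:
{"name": "play_rows", "arguments": {"series": [[0.01,-0.001,0,0],[0.03,-0.001,0,0],[0.05,-0.001,0,0],[0.065,-0.001,0,0],[0.074,-0.001,0,0],[0.075,-0.001,0,0],[0.075,-0.001,0,0],[0.075,-0.001,0,0]]}}

```text
t: 2.65
tcp_pos: [0.5881, -0.1779, 0.1421]
tool_rot: [0.499, 0.5, -0.499, 0.501]
force: [0.1, -0.2, 0.5]
finger_gap: 0.995
```

Run:
```python
from station import manip, snapshot
from h import *
d=snapshot("wrist");np.savez("wrist3.npz",**d);cv2.imwrite("pics/wrist3.png",d["image"])
s=snapshot("scene");crop(s,110,200,170,150,4,"pics/s3.png")
st=manip.sense();print(st["tcp_pos"],st["force"],st["ft_torque"])
```

```text
[ 0.58792501 -0.17780447  0.14209029] [-0.3388639  -0.93423975 -0.43711995] [ 0.02734573 -0.03516143 -0.01754361]
```

View pics/wrist3.png

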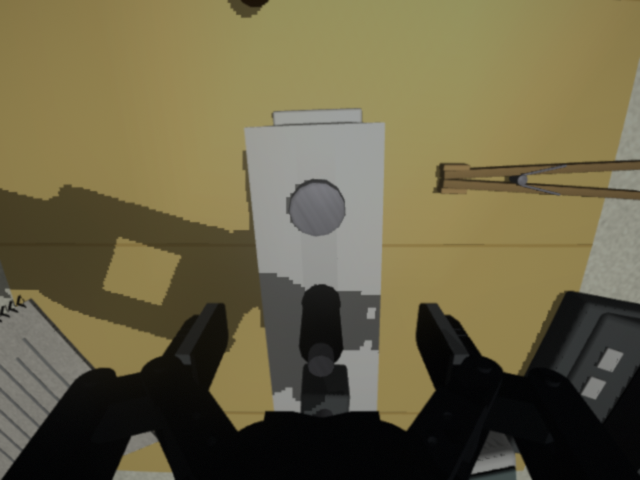

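View pics/s3.png

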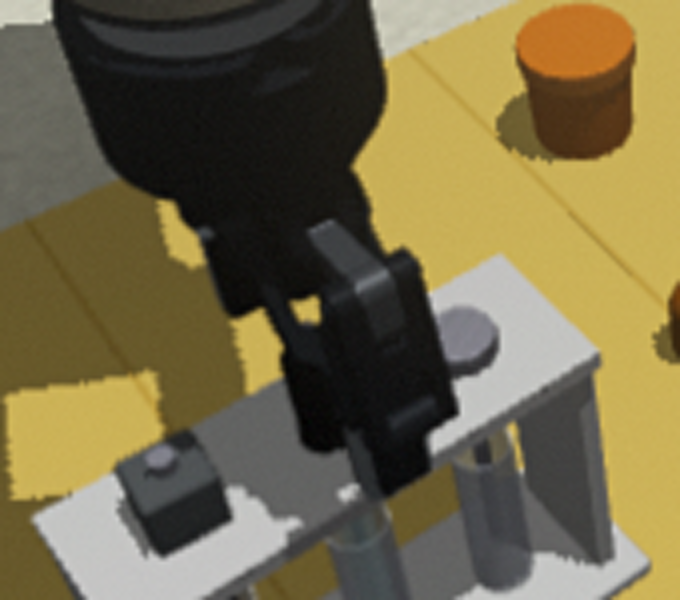

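Call:
{"name": "play_rows", "arguments": {"series": [[0,0,0,0],[0,0,0,0],[0,0,0,0],[0,0,0,0],[0,0,0,0],[0,0,0,0]], "claw": 30, "force": 20}}

```text
t: 3.35
tcp_pos: [0.5879, -0.1778, 0.1421]
tool_rot: [0.499, 0.5, -0.499, 0.501]
force: [-1.0, 1.3, -0.7]
finger_gap: 0.298
```

Call:
{"name": "play_rows", "arguments": {"series": [[0,-0.0005,0,0],[0,-0.0005,0,0],[0,-0.0005,0,0],[0,-0.0005,0,0],[0,-0.0005,0,0],[0,-0.0005,0,0],[0,-0.0005,0,0]], "claw": 0, "force": 20}}

```text
t: 4.05
tcp_pos: [0.5875, -0.1779, 0.1421]
tool_rot: [0.499, 0.5, -0.499, 0.501]
force: [0.7, 0.4, 0.8]
finger_gap: 0.205
```

Run:
```python
from station import manip, snapshot
from h import *
d=snapshot("wrist");cv2.imwrite("pics/wrist4.png",d["image"])
s=snapshot("scene");crop(s,110,200,170,150,4,"pics/s4.png")
st=manip.sense();print(st["tcp_pos"],st["force"],st["ft_torque"],st["finger_gap"])
```

```text
[ 0.58753609 -0.17786321  0.14209179] [ 0.21853036 -0.81017562 -0.21956811] [-0.03165576 -0.13406759 -0.0286525 ] 0.20448380169800498
```

View pics/wrist4.png

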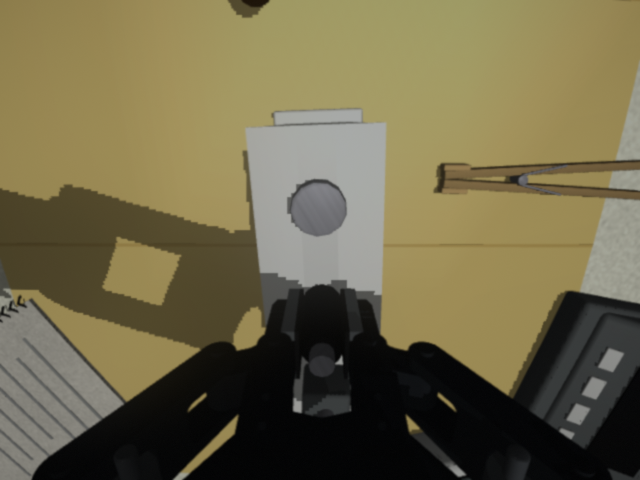

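View pics/s4.png

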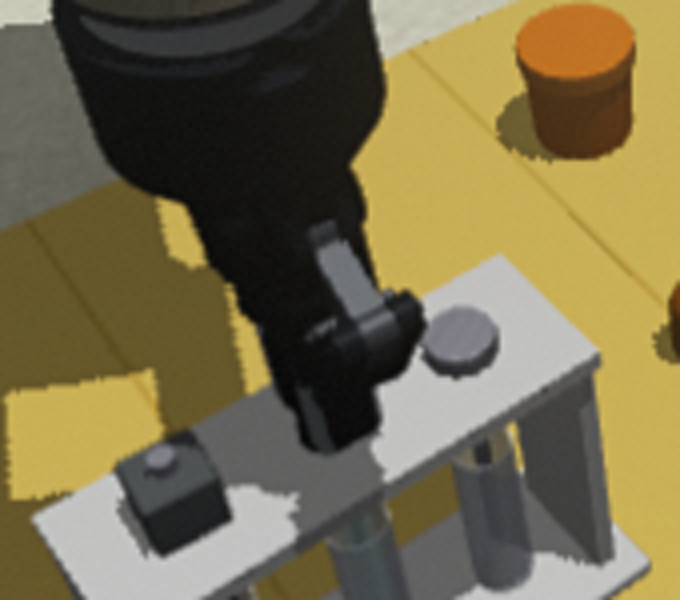

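Call:
{"name": "play_rows", "arguments": {"series": [[-0.003,0,0,0],[-0.008,0,0,0],[-0.015,0,0,0],[-0.025,0,0,0],[-0.037,0,0,0],[-0.05,0,0,0],[-0.063,0,0,0],[-0.076,0,0,0],[-0.089,0,0,0],[-0.102,0,0,0],[-0.115,0,0,0],[-0.128,0,0,0],[-0.14,0,0,0],[-0.15,0,0,0],[-0.157,0,0,0],[-0.162,0,0,0],[-0.164,0,0,0],[-0.164,0,0,0],[-0.164,0,0,0]]}}

```text
t: 6.05
tcp_pos: [0.587, -0.1776, 0.3056]
tool_rot: [0.499, 0.5, -0.499, 0.501]
force: [0.4, 0.2, -1.1]
finger_gap: 0.202
```

Run:
```python
from station import manip, snapshot
from h import *
for n in ["scene","side","wrist"]:
    d=snapshot(n);np.savez(f"{n}5.npz",**d);cv2.imwrite(f"pics/{n}5.png",d["image"])
st=manip.sense();a,R=toolshift(st,[.526,.1557,.306]);print(a.round(4),R.round(4),st["tcp_pos"],st["force"],st["ft_torque"],st["finger_gap"])
```

```text
[-0.0007 -0.0603 -0.3334] [[ 4.0e-04  1.0e+00  2.3e-03]
 [-6.0e-04  2.3e-03 -1.0e+00]
 [-1.0e+00  4.0e-04  6.0e-04]] [ 0.58707694 -0.17759931  0.30557464] [-0.20710208 -0.30631628 -0.7152499 ] [0.01427994 0.02855744 0.03789732] 0.21097695785731846
```

View pics/scene5.png

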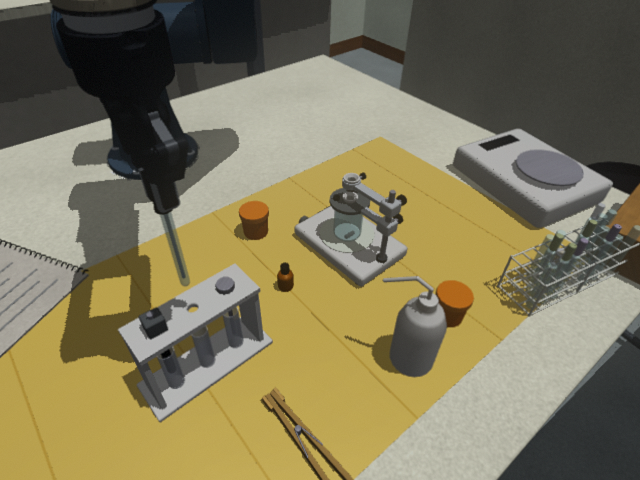

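View pics/wrist5.png

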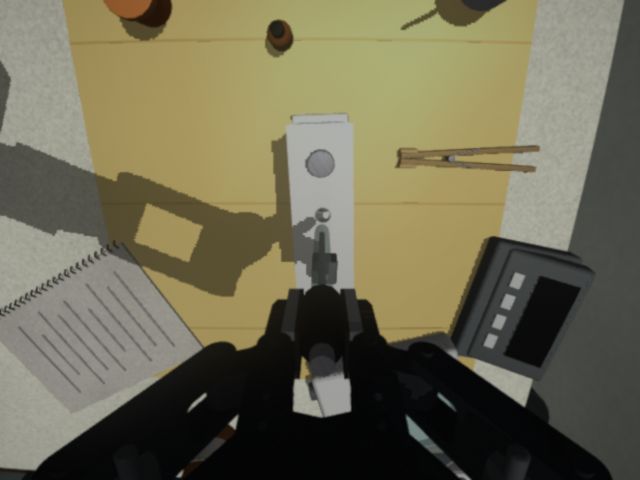

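Run:
```python
from h import *
w=dict(np.load("wrist5.npz"));s=dict(np.load("scene5.npz"));c=dict(np.load("side5.npz"))
crop(w,295,200,55,75,8,"pics/w5.png");crop(s,145,200,60,100,6,"pics/s5.png")
print(proj(w,[[.587,-.1778,.1785]]),proj(s,[[.587,-.1778,.1785],[.587,-.1778,.2985]]),proj(c,[[.587,-.1778,.1785],[.587,-.1778,.2985]]))
crop(c,290,0,60,200,4,"pics/c5.png")
```

```text
[[321.99499302 228.54427089]] [[186.8062173  284.73815939]
 [165.13535921 208.70217661]] [[323.8706351  132.097383  ]
 [325.31961431  72.9494012 ]]
```

View pics/w5.png

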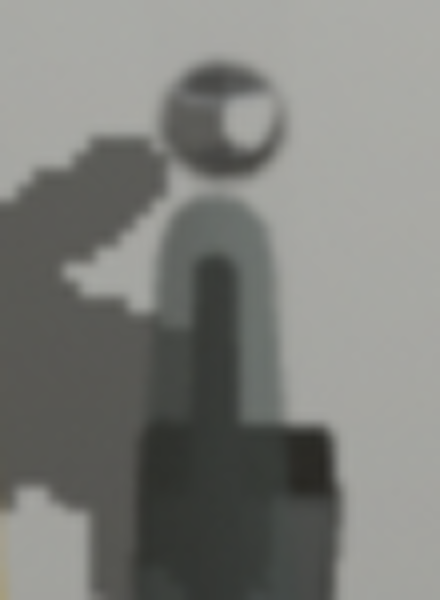

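View pics/s5.png

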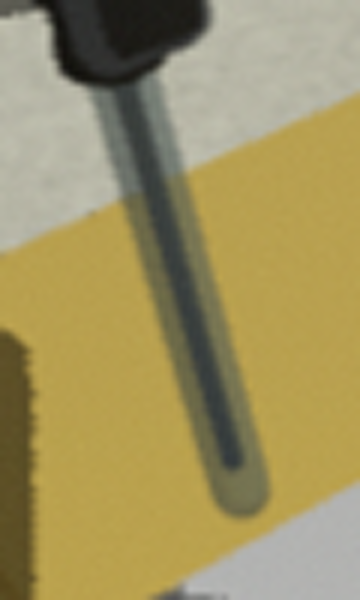

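View pics/c5.png

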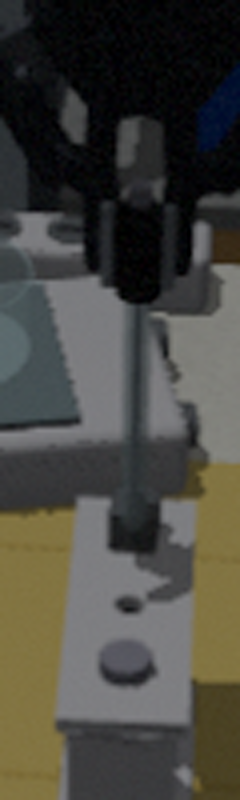

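Call:
{"name": "play_rows", "arguments": {"series": [[0,-0.001,-0.004,0],[0,-0.002,-0.01,0],[0,-0.003,-0.019,0],[0,-0.006,-0.031,0],[0,-0.008,-0.046,0],[0,-0.012,-0.064,0],[0,-0.015,-0.084,0],[0,-0.019,-0.106,0],[0,-0.023,-0.13,0],[0,-0.028,-0.154,0],[0,-0.032,-0.178,0],[0,-0.037,-0.202,0],[0,-0.041,-0.226,0],[0,-0.045,-0.249,0],[0,-0.049,-0.27,0],[0,-0.052,-0.288,0],[0,-0.055,-0.303,0],[0,-0.057,-0.315,0],[0,-0.059,-0.324,0],[0,-0.06,-0.33,0]]}}

```text
t: 8.2
tcp_pos: [0.526, 0.153, 0.3054]
tool_rot: [0.499, 0.5, -0.499, 0.501]
force: [-0.0, -0.5, -0.8]
finger_gap: 0.206
```

Call:
{"name": "play_rows", "arguments": {"series": [[0,0,-0.002,0],[0,0,-0.002,0],[0,0,-0.002,0],[0,0,-0.002,0],[0,0,-0.002,0]]}}

```text
t: 8.7
tcp_pos: [0.5262, 0.1546, 0.3054]
tool_rot: [0.499, 0.5, -0.5, 0.501]
force: [1.0, 0.3, -1.7]
finger_gap: 0.204
```

Run:
```python
from station import manip, snapshot
from h import *
for n in ["scene","side","wrist"]:
    d=snapshot(n);np.savez(f"{n}6.npz",**d);cv2.imwrite(f"pics/{n}6.png",d["image"])
    if n=="scene":crop(d,320,80,60,140,6,"pics/s6.png")
    if n=="side":crop(d,310,190,80,130,6,"pics/c6.png")
    if n=="wrist":crop(d,270,150,110,110,6,"pics/w6.png")
st=manip.sense();print(st["tcp_pos"],st["force"],st["ft_torque"],st["finger_gap"],st["tool_rot"])
```

```text
[0.5260994  0.1547613  0.30533147] [ 0.45602777 -0.38192796 -0.4759402 ] [ 0.01156937  0.03293693 -0.01778174] 0.20221516228635306 [ 0.49930309  0.50031336 -0.49952167  0.50086033]
```

View pics/s6.png

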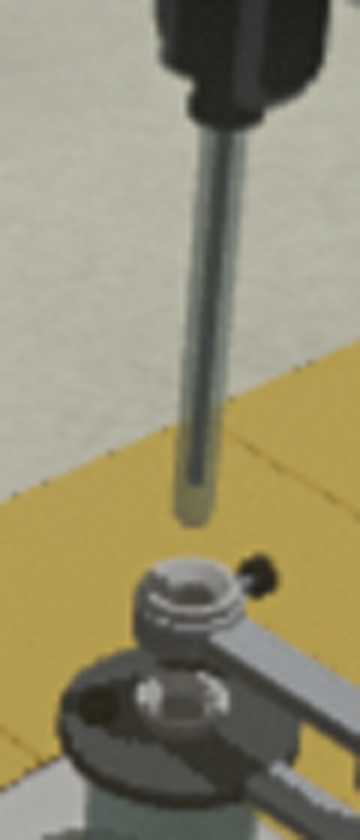

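View pics/c6.png

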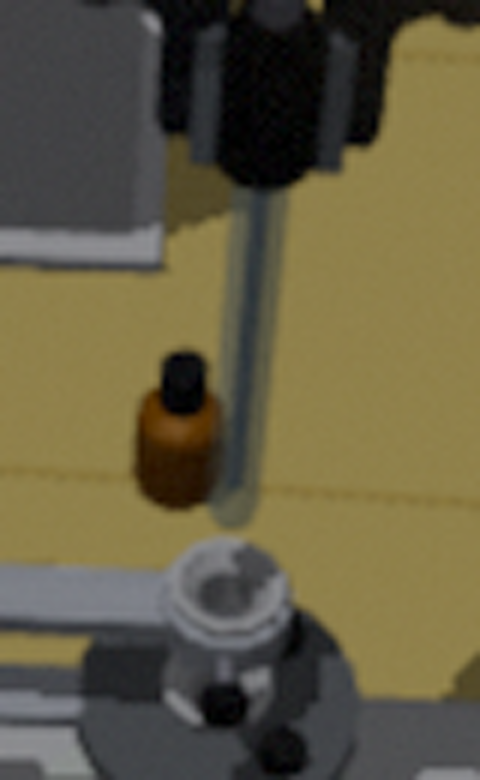

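View pics/wrist6.png

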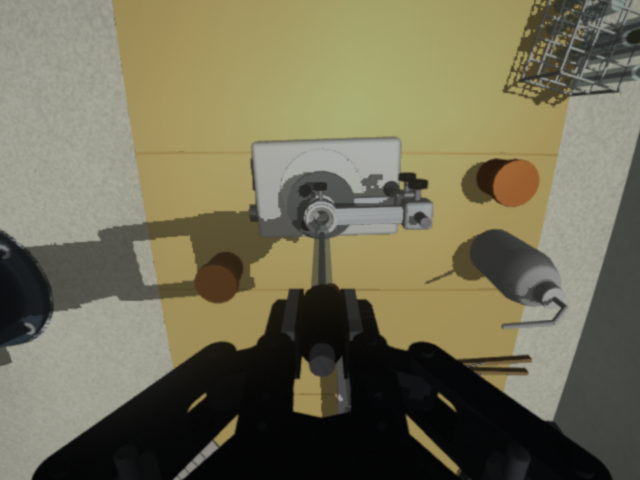

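Run:
```python
from h import *
w=dict(np.load("wrist6.npz"));s=dict(np.load("scene6.npz"));c=dict(np.load("side6.npz"))
crop(w,290,185,60,60,10,"pics/w6.png");crop(s,330,150,50,50,10,"pics/s6b.png");crop(c,325,260,50,50,10,"pics/c6b.png")
z=.1844
a=plane(s,(352.0,164.4),z);b=plane(c,(348.6,274.0),z);print("bulb",a,b)
m=plane(s,(351.4,177.3),.157);n=plane(c,(347.5,287.2),.157);print("mouth",m,n); print((m-a)[:2],(n-b)[:2])
# axis sanity: head foot projected vs bulb
print(proj(s,[[.5262,.1547,z],[.5262,.1547,.298]]),proj(c,[[.5262,.1547,z],[.5262,.1547,.298]]),proj(w,[[.5262,.1547,z]]))
```

```text
bulb [0.52589542 0.15422256 0.1844    ] [0.52718764 0.15354202 0.1844    ]
mouth [0.52485235 0.15647157 0.157     ] [0.52709971 0.15589562 0.157     ]
[-0.00104307  0.00224901] [-8.79227191e-05  2.35359637e-03]
[[352.33784121 164.38034734]
 [357.92095079  99.09877451]] [[349.27495462 274.70866632]
 [354.61983239 217.17448533]] [[322.13752881 230.50870072]]
```

View pics/w6.png

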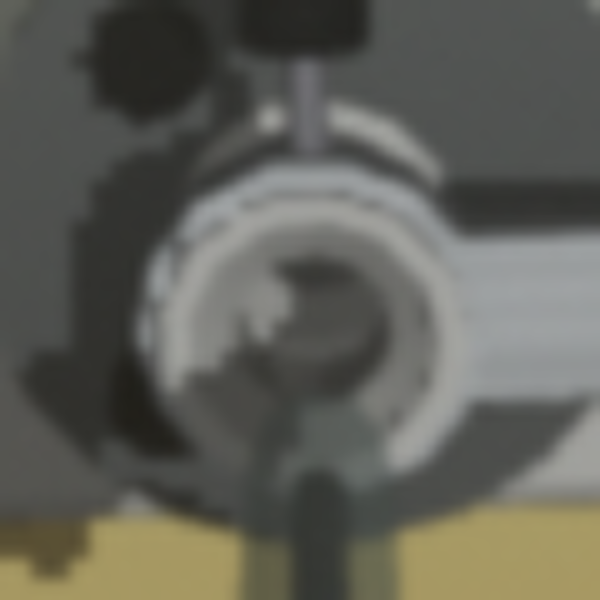

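View pics/s6b.png

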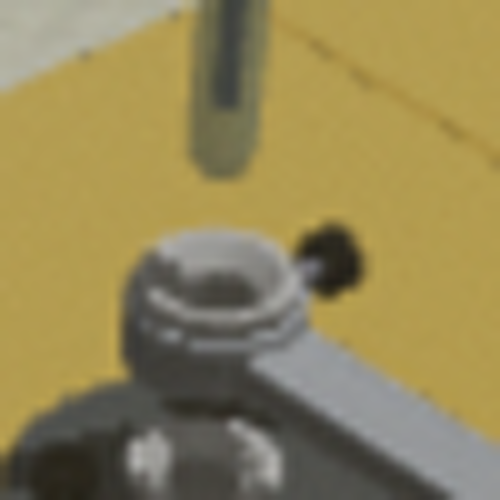

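View pics/c6b.png

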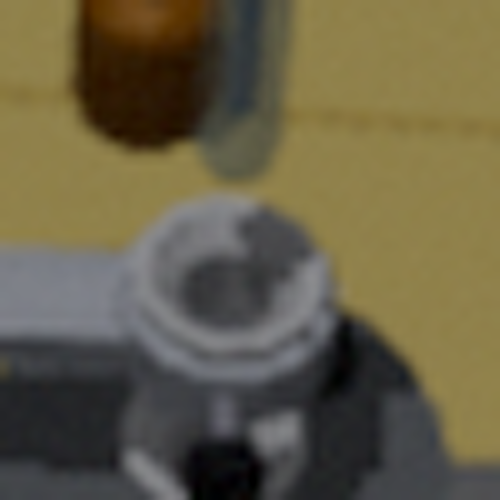

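Run:
```python
from h import *
w=dict(np.load("wrist6.npz"))
m=plane(w,(321.1,218.6),.157);b=plane(w,(321.6,231.0),.1844);print(m,b,m-b)
from station import manip
print(toolshift(manip.sense(),[.526,.1547,.28])[1].round(4))
```

```text
[0.52530458 0.15696756 0.157     ] [0.52575902 0.1542737  0.1844    ] [-0.00045444  0.00269386 -0.0274    ]
[[ 3.0e-04  1.0e+00  2.3e-03]
 [-8.0e-04  2.3e-03 -1.0e+00]
 [-1.0e+00  3.0e-04  8.0e-04]]
```

Call:
{"name": "play_rows", "arguments": {"series": [[0,-0.0005,-0.001,0],[0.001,-0.0005,-0.0024,0],[0.005,-0.0005,-0.0024,0],[0.01,-0.0005,-0.0024,0],[0.015,-0.0005,-0.0024,0],[0.018,-0.0005,-0.0024,0],[0.018,-0.0005,-0.0024,0],[0.018,-0.0005,-0.0024,0]]}}

```text
t: 9.65
tcp_pos: [0.5256, 0.1571, 0.2872]
tool_rot: [0.499, 0.5, -0.5, 0.501]
force: [-0.1, 0.7, -0.6]
finger_gap: 0.201
```

Run:
```python
from station import manip, snapshot
from h import *
for n,c in [("scene",(330,150)),("side",(325,260)),("wrist",(290,185))]:
    d=snapshot(n);np.savez(f"{n}7.npz",**d);crop(d,*c,60,60,10,f"pics/{n}7.png")
st=manip.sense();print(st["tcp_pos"],st["force"],st["ft_torque"],st["finger_gap"],st["tool_rot"])
```

```text
[0.52576695 0.15719048 0.28756269] [-0.1541819   0.26383221 -1.67810672] [ 0.01077589 -0.03223965  0.06181005] 0.20325259000604376 [ 0.49944648  0.50020439 -0.4993523   0.50099508]
```

View pics/scene7.png

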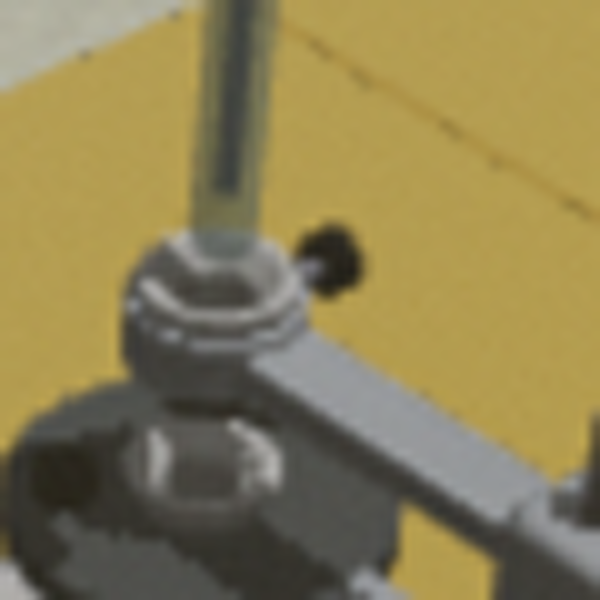

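View pics/side7.png

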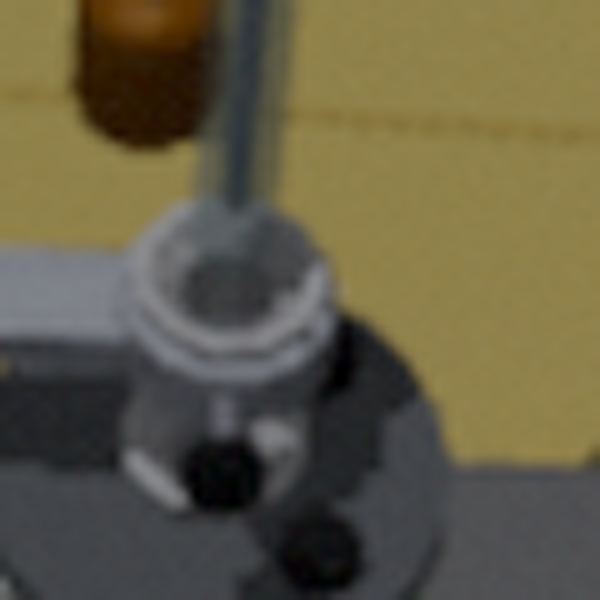

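View pics/wrist7.png

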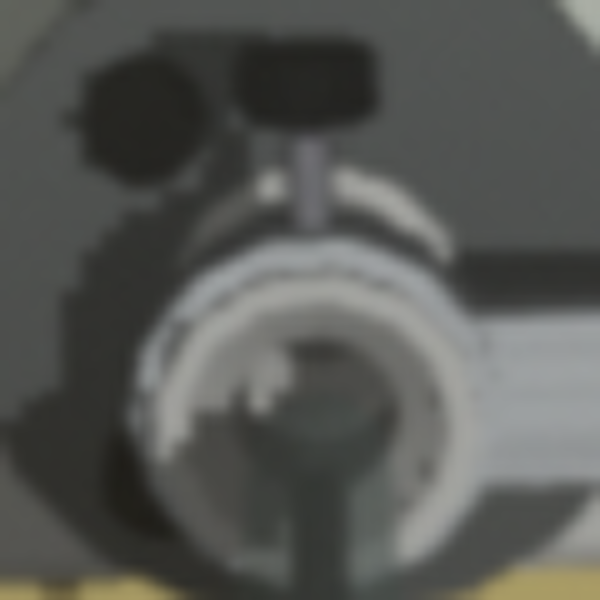

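Run:
```python
from h import *
w=dict(np.load("wrist7.npz"));s=dict(np.load("scene7.npz"));c=dict(np.load("side7.npz"))
z=.1664
for nm,d,o,b,m in [("s",s,(330,150),(222,225),(219,275)),("c",c,(325,260),(236,215),(231,275)),("w",w,(290,185),(320,510),(315,430))]:
    B=plane(d,np.array(o)+np.array(b)/10-.45,z);M=plane(d,np.array(o)+np.array(m)/10-.45,.157);print(nm,B,M,(M-B)[:2])
print(proj(w,[[.5257,.1571,z],[.5253,.157,.157]]))
```

```text
s [0.52341532 0.15770756 0.1664    ] [0.52436943 0.1570356  0.157     ] [ 0.00095411 -0.00067196]
c [0.52687295 0.15204468 0.1664    ] [0.52689888 0.15561083 0.157     ] [2.59368873e-05 3.56615011e-03]
w [0.52545153 0.15271447 0.1664    ] [0.5250204  0.15666823 0.157     ] [-0.00043113  0.00395376]
[[321.86493792 230.5110811 ]
 [321.37992957 227.1783585 ]]
```

Call:
{"name": "play_rows", "arguments": {"series": [[0.001,0,0,0],[0.003,0,0,0],[0.005,0,0,0],[0.007,0,0,0],[0.009,0,0,0],[0.01,0,0,0],[0.01,0,0,0],[0.01,0,0,0]]}}

```text
t: 10.6
tcp_pos: [0.5258, 0.1572, 0.2776]
tool_rot: [0.499, 0.5, -0.499, 0.501]
force: [-0.5, 0.0, -1.0]
finger_gap: 0.207
```

```bash
cat > look.py <<'E'
import sys
from station import manip, snapshot
from h import *
k=sys.argv[1];F=[];T=[]
for n,c in [("scene",(325,150)),("side",(320,260)),("wrist",(290,185))]:
    d=snapshot(n);np.savez(f"{n}{k}.npz",**d)
    st=manip.sense();F.append(st["force"]);T.append(st["ft_torque"])
    im=d["image"][c[1]:c[1]+60,c[0]:c[0]+60]
    im=cv2.resize(im,None,fx=6,fy=6,interpolation=cv2.INTER_CUBIC)
    im=np.clip(im*1.5,0,255).astype(np.uint8)
    o=im if n=="scene" else np.hstack([o,im])
cv2.imwrite(f"pics/look{k}.png",cv2.resize(o,(798,266)) if 0 else cv2.resize(o,(798,266),interpolation=cv2.INTER_AREA))
print(st["tcp_pos"].round(4) if hasattr(st["tcp_pos"],'round') else st["tcp_pos"],np.mean(F,0).round(2),np.mean(T,0).round(3),round(st["finger_gap"],3))
E
python3 look.py 8
```

```text
[0.5259 0.1572 0.2777] [-0.38 -0.26 -1.18] [0.019 0.004 0.008] 0.203
```

View pics/look8.png

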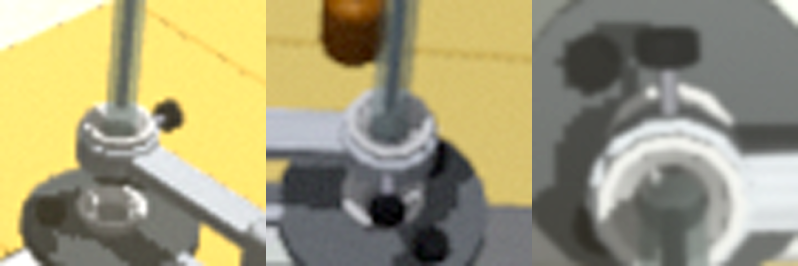

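Call:
{"name": "play_rows", "arguments": {"series": [[0.001,0,0,0],[0.003,0,0,0],[0.005,0,0,0],[0.006,0,0,0],[0.006,0,0,0],[0.006,0,0,0]]}}

```text
t: 11.35
tcp_pos: [0.5259, 0.1572, 0.2717]
tool_rot: [0.5, 0.5, -0.499, 0.501]
force: [-0.2, 0.5, -1.0]
finger_gap: 0.203
```

```bash
python3 look.py 9
python3 - <<'E'
from h import *
for n,c in [("scene",(325,130)),("side",(320,230)),("wrist",(285,195))]:
    crop(dict(np.load(n+"9.npz")),*c,60,80,8,f"pics/{n}9.png")
E
```

```text
[0.5259 0.1572 0.2718] [ 0.17 -0.01 -0.58] [ 0.019 -0.001  0.001] 0.205
```

View pics/scene9.png

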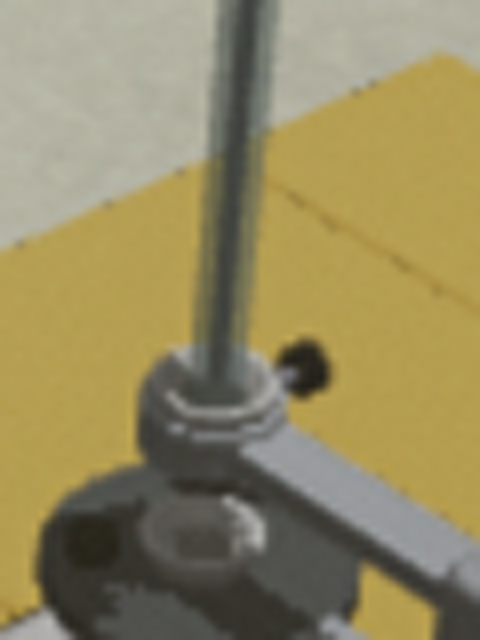

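View pics/side9.png

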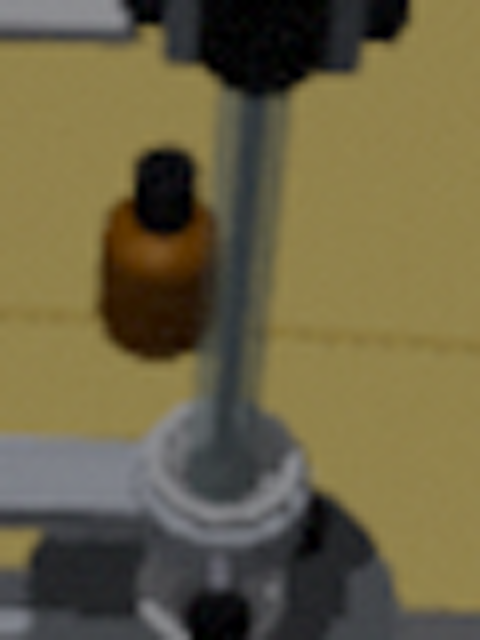

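View pics/wrist9.png

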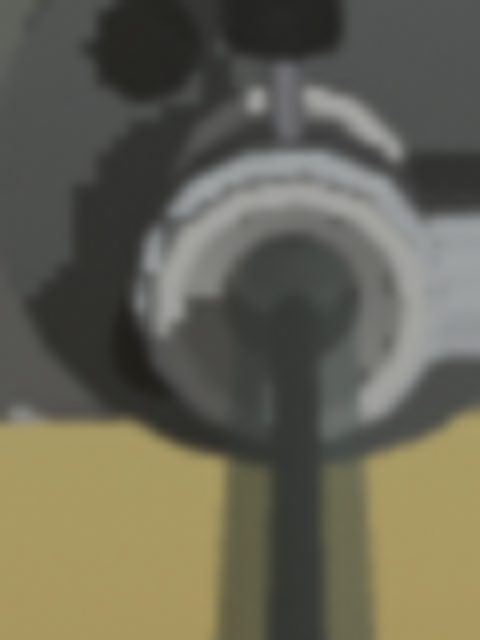

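Call:
{"name": "play_rows", "arguments": {"series": [[0.002,0,0,0],[0.004,0,0,0],[0.006,0,0,0],[0.008,0,0,0],[0.01,0,0,0],[0.012,0,0,0],[0.014,0,0,0],[0.016,0,0,0],[0.018,0,0,0],[0.018,0,0,0],[0.018,0,0,0]]}}

```text
t: 12.6
tcp_pos: [0.526, 0.1571, 0.2537]
tool_rot: [0.5, 0.5, -0.499, 0.501]
force: [0.9, 0.4, -0.9]
finger_gap: 0.2
```

```bash
python3 look.py 10
python3 - <<'E'
from h import *
crop(dict(np.load("scene10.npz")),325,140,60,80,8,f"pics/scene10.png")
crop(dict(np.load("wrist10.npz")),285,195,60,80,8,f"pics/wrist10.png")
E
```

```text
[0.5261 0.1572 0.2539] [-0.15  0.2  -1.5 ] [-0.033  0.028 -0.027] 0.204
```

View pics/scene10.png

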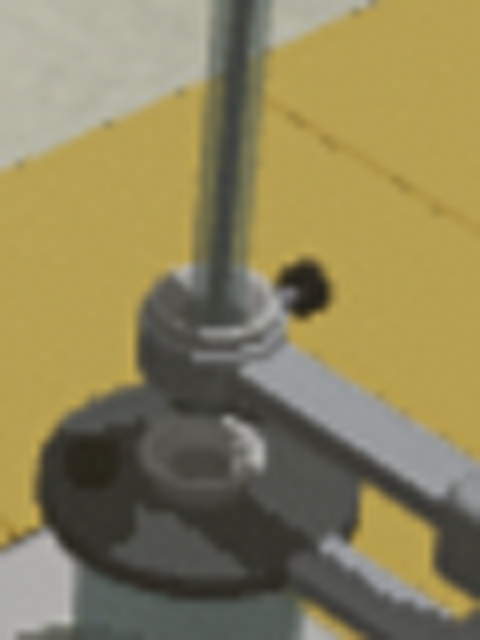

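View pics/wrist10.png

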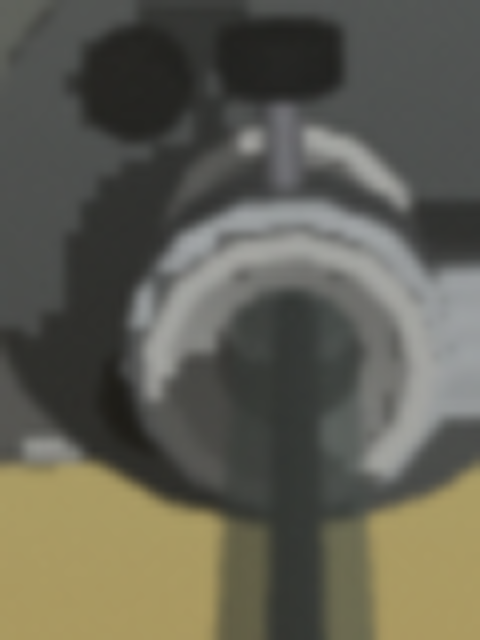

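Run:
```python
from h import *
for n,rows in [("scene",range(142,168,4)),("side",range(248,274,4))]:
    d=dict(np.load(n+"10.npz"));im=d["image"]
    x0=335 if n=="scene" else 330
    for r in rows:
        print(n,r,im[r,x0:x0+32].astype(int).sum(1).tolist())
    g=im[171:192,338:368] if n=="scene" else im[278:304,334:364]
    print(g.astype(int).sum(2).tolist().__repr__().replace("], [","]\n["))
```

```text
scene 142 [519, 518, 526, 534, 531, 529, 519, 518, 513, 512, 515, 518, 507, 512, 516, 516, 404, 338, 292, 214, 202, 271, 349, 406, 507, 528, 524, 521, 515, 518, 515, 484]
scene 146 [521, 528, 529, 528, 524, 521, 520, 520, 523, 524, 516, 520, 521, 524, 521, 511, 367, 320, 243, 198, 212, 338, 343, 367, 425, 431, 424, 418, 422, 423, 429, 428]
scene 150 [525, 516, 515, 510, 514, 514, 529, 523, 522, 518, 518, 528, 516, 493, 482, 425, 315, 284, 211, 198, 228, 300, 333, 412, 430, 427, 427, 424, 427, 424, 423, 423]
scene 154 [521, 529, 529, 524, 508, 482, 452, 432, 429, 423, 428, 426, 423, 430, 426, 349, 298, 271, 202, 201, 275, 324, 359, 418, 423, 404, 362, 389, 421, 422, 427, 427]
scene 158 [424, 429, 424, 424, 426, 427, 427, 422, 424, 424, 422, 426, 423, 428, 419, 321, 291, 235, 199, 213, 306, 335, 393, 419, 428, 424, 426, 427, 430, 426, 416, 373]
scene 162 [426, 427, 427, 426, 425, 423, 429, 425, 425, 428, 427, 425, 428, 423, 387, 307, 295, 204, 190, 230, 310, 341, 412, 425, 429, 419, 425, 423, 426, 422, 427, 425]
scene 166 [429, 426, 428, 426, 421, 428, 428, 423, 424, 427, 426, 423, 424
[... 7600 characters left out ...]
 204, 193, 238, 251, 211, 179, 176, 166, 148, 153, 153, 141, 100, 46, 60, 75, 106, 107, 121, 115]
[118, 114, 111, 157, 221, 223, 208, 207, 196, 194, 195, 194, 258, 293, 232, 177, 175, 161, 153, 159, 155, 130, 99, 93, 104, 119, 112, 113, 111, 111]
[114, 118, 127, 192, 232, 227, 219, 221, 215, 200, 188, 181, 259, 302, 240, 169, 160, 176, 180, 192, 206, 168, 116, 109, 114, 117, 118, 102, 107, 152]
[121, 108, 128, 200, 240, 238, 226, 229, 210, 189, 176, 181, 255, 302, 237, 167, 184, 204, 208, 219, 235, 191, 113, 113, 113, 119, 117, 109, 116, 174]
[112, 117, 138, 199, 237, 225, 226, 215, 182, 178, 159, 142, 199, 215, 168, 137, 188, 208, 215, 291, 299, 199, 123, 119, 116, 117, 109, 118, 115, 172]]
```

Call:
{"name": "play_rows", "arguments": {"series": [[0.002,0,0,0],[0.004,0,0,0],[0.006,0,0,0],[0.008,0,0,0],[0.01,0,0,0],[0.012,0,0,0],[0.014,0,0,0],[0.016,0,0,0],[0.016,0,0,0],[0.016,0,0,0]]}}

```text
t: 13.75
tcp_pos: [0.5261, 0.1572, 0.2378]
tool_rot: [0.5, 0.5, -0.499, 0.501]
force: [-0.3, 0.2, -0.4]
finger_gap: 0.2
```

```bash
python3 look.py 11
python3 - <<'E'
from h import *
crop(dict(np.load("scene11.npz")),325,140,60,80,8,f"pics/scene11.png")
E
```

```text
[0.5262 0.1572 0.238 ] [ 0.29 -0.57 -0.5 ] [-0.002 -0.019 -0.008] 0.201
```

View pics/scene11.png

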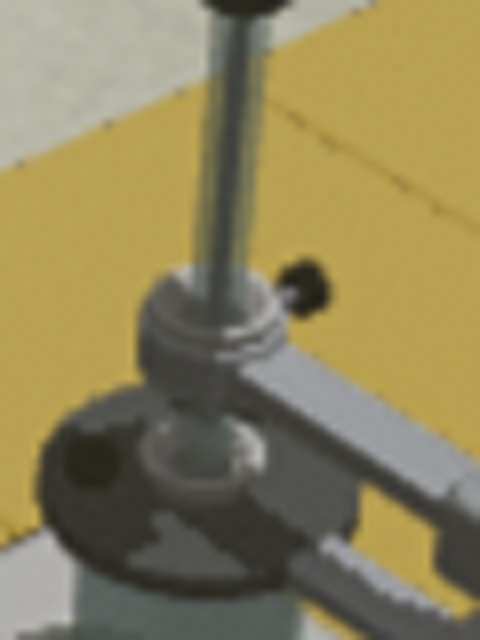

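Call:
{"name": "play_rows", "arguments": {"series": [[0.002,-0.0004,0,0],[0.004,-0.0004,0,0],[0.006,-0.0004,0,0],[0.008,-0.0004,0,0],[0.01,-0.0004,0,0],[0.01,-0.0004,0,0],[0.01,-0.0004,0,0]]}}

```text
t: 14.6
tcp_pos: [0.5258, 0.1572, 0.2279]
tool_rot: [0.5, 0.5, -0.499, 0.501]
force: [0.7, 0.5, -0.6]
finger_gap: 0.204
```

```bash
python3 look.py 12
```

```text
[0.5259 0.1572 0.2281] [-0.17 -0.21 -1.3 ] [0.02  0.021 0.012] 0.201
```

View pics/look12.png

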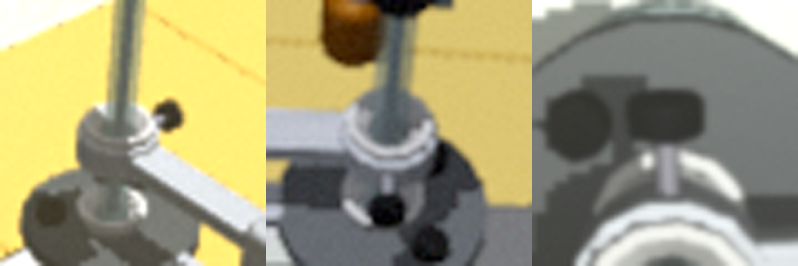

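Call:
{"name": "play_rows", "arguments": {"series": [[0.002,0,0,0],[0.004,0,0,0],[0.006,0,0,0],[0.008,0,0,0],[0.01,0,0,0],[0.012,-0.0001,0,0],[0.014,-0.0001,0,0],[0.016,-0.0001,0,0],[0.018,-0.0001,0,0],[0.02,-0.0002,0,0],[0.022,-0.0002,0,0],[0.024,-0.0002,0,0],[0.026,-0.0002,0,0],[0.028,-0.0003,0,0],[0.03,-0.0003,0,0],[0.03,-0.0003,0,0],[0.03,-0.0003,0,0]]}}

```text
t: 16.45
tcp_pos: [0.5257, 0.1572, 0.198]
tool_rot: [0.5, 0.5, -0.499, 0.501]
force: [0.2, 0.2, -1.3]
finger_gap: 0.202
```

```bash
python3 look.py 13
python3 - <<'E'
from h import *
crop(dict(np.load("scene13.npz")),300,130,110,140,5,f"pics/scene13.png")
crop(dict(np.load("side13.npz")),280,220,120,120,5,f"pics/side13.png")
E
```

```text
[0.5258 0.1572 0.1982] [-0.06  0.84 -0.88] [-0.011  0.014 -0.02 ] 0.207
```

View pics/scene13.png

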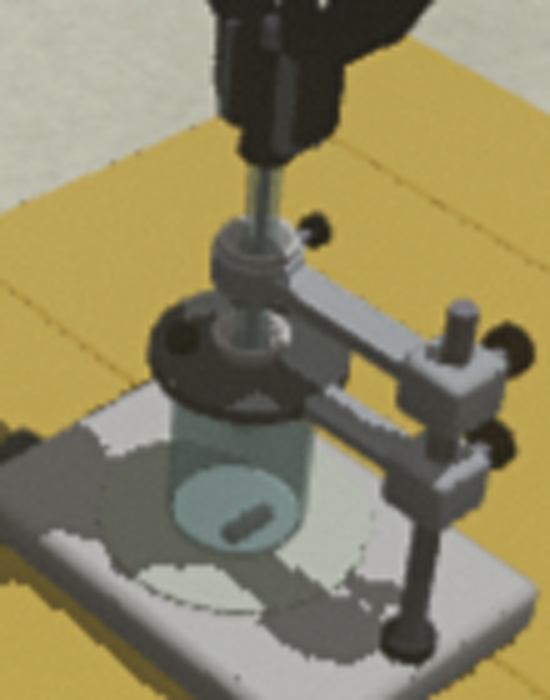

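View pics/side13.png

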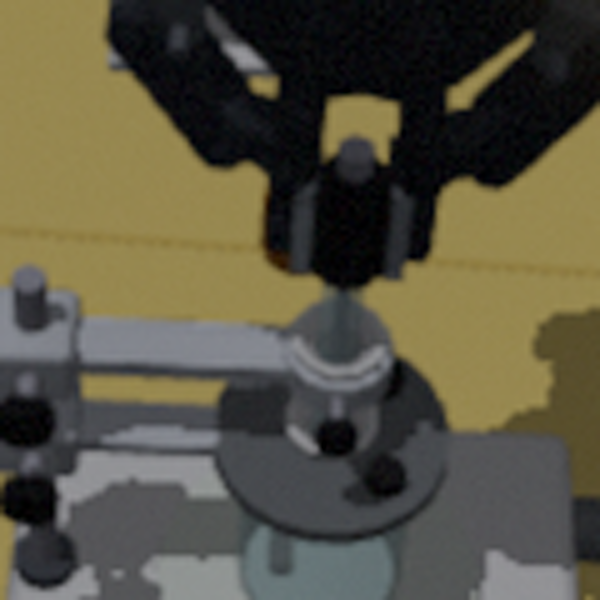

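Call:
{"name": "play_rows", "arguments": {"series": [[0.002,0,0,0],[0.004,0,0,0],[0.006,0,0,0],[0.008,0,0,0],[0.01,-0.0001,0,0],[0.012,-0.0001,0,0],[0.014,-0.0001,0,0],[0.016,-0.0001,0,0],[0.018,-0.0001,0,0],[0.018,-0.0001,0,0],[0.018,-0.0001,0,0],[0.018,-0.0001,0,0]]}}

```text
t: 17.8
tcp_pos: [0.5258, 0.1572, 0.1803]
tool_rot: [0.5, 0.5, -0.499, 0.501]
force: [0.4, -0.1, -0.6]
finger_gap: 0.205
```

```bash
python3 look.py 14
python3 - <<'E'
from h import *
s=dict(np.load("scene14.npz"));c=dict(np.load("side14.npz"))
crop(s,300,130,110,140,5,f"pics/scene14.png")
crop(c,310,230,70,90,8,f"pics/side14.png")
X=[.5258,.1572]
for d in(s,c): print([proj(d,[X+[z]])[0].round(1).tolist() for z in (.053,.157,.173,.176,.221)])
E
```

```text
[0.5257 0.1572 0.1803] [ 0.09 -0.21 -1.27] [0.    0.038 0.005] 0.202
[[348.1, 223.5], [352.1, 177.4], [352.8, 169.5], [352.9, 168.0], [355.0, 144.4]]
[[344.7, 327.5], [348.4, 288.0], [349.0, 281.2], [349.1, 279.9], [351.1, 259.2]]
```

View pics/scene14.png

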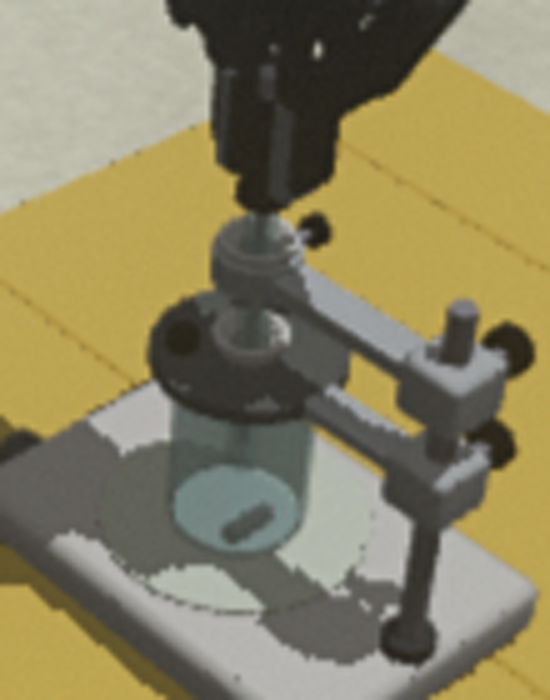

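View pics/side14.png

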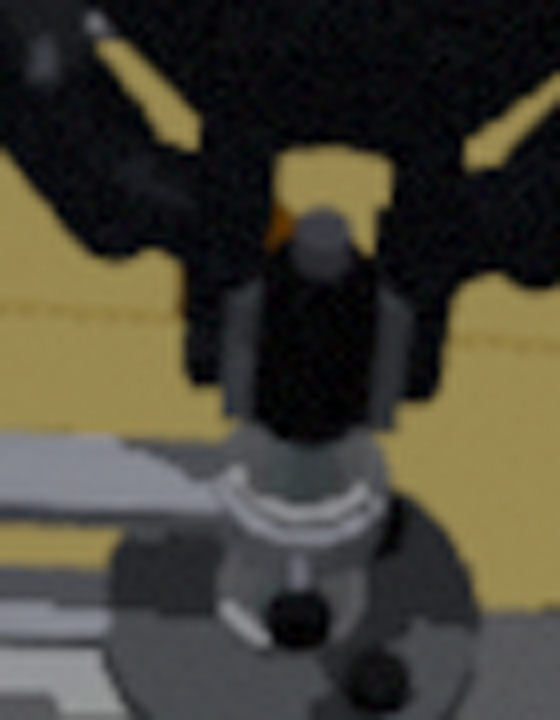

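Run:
```python
from station import manip
print(manip.sign_off())
```

```text
the job is handed in; nothing more can be done
None
```

The electrode is in place and handed in. It stands upright through both bushes with the bulb tip about 20 mm above the beaker floor, and the gripper still holds it by the head at the 20 N setting. The job took about 18 s of the 48 s allowed.

- **Grip and carry:** I gripped the head in the rack, lifted the stem wholly clear of the top plate and carried it over the stirrer.
- **Lowering:** I centred it over the upper mouth with all three cameras, moving it 0.5 mm in x and 2.4 mm in y. It then went down in slow steps. Forces read between those steps stayed within about 1.5 N, so I saw no sign of it being forced.
- **Last checks:**
  - The TCP height of 0.1803 m puts the tip at 0.053 m, which is 20 mm above the floor.
  - In the side view the socket top matched that height to within 1 mm, so the electrode did not slip in the grip. It also showed the electrode upright.
  - The opening was steady at about 0.20.
- **Disagreements:**
  - The cameras disagreed by about 1 to 2 mm in absolute position, so I trusted the offset between tip and mouth as seen in each single camera.
  - One bulb reading, taken just above the upper mouth, differed by several millimetres between views because the clear glass stood against the white bush. I discarded it in favour of the earlier readings.
- **Not directly confirmed:** I did not measure the tip inside the beaker directly. Only the faint core of the stem was visible there, and it was consistent with the computed height. I took no final pictures of the rack and the other items after the carry.

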